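# Refit the slicer's T-handle and lock it

## Robot

A 6-joint arm with a two-finger parallel gripper is mounted at the origin on a cart in front of the work surface, level with it; the furniture and walls round the work are solid. World frame = base frame: x ahead of the robot, y to its left, z up, the work surface at z = 0. Lengths are in mm, angles in degrees, forces in N, time in s.
With the tool pointing down it reaches from about 325 to 775 mm from the base axis. Payload 5.5 kg.
Tool frame: the origin (TCP) lies on the mounting face of the last link; the fingertips stand 182 mm ahead of it and the grasp point (between the pads) lies 163 mm ahead of it; z points along the fingers, y is the line along which they close (so a half turn about z gives the same grasp; the last joint's range is limited). The gripper opens to 88 mm and grips with 3 to 60 N. Pads are 20 mm wide; open, the fingers measure 115 mm over their backs; the gripper's body (75 mm by 178 mm) begins 61 mm behind the grasp point.
Start: joints at [-79.223, 5.22, 70.514, -0, 104.267, -3.249], TCP at [145.416, -582.127, 404.631] pointing down, gripper open.
Joint ranges: [-164.24, 164.24], [-49.07, 125.15], [9.68, 141.18], [-86.29, 266.29], [3.28, 154.24], [-151.56, 151.56]. Speed limits (degrees/s): [147.25, 147.25, 172.46, 180, 180, 180].

## Interface

Orientations are given as a 3x3 rotation matrix whose columns are the frame's x, y, z axes.
In Python, from plant import arm gives the robot as it stands. Calls block until the motion is done:
- arm.move_to(position, orientation): joint-space move of the TCP to a pose.
- arm.move_straight(position, attitude=None, speed=150, guard=None): straight line of the TCP; attitude=None keeps the orientation; speed is the mean speed in mm/s. With guard (N) it stops when the force on the tool has changed by that much, and returns True; else False.
- arm.goto_joints(angles): joint-space move.
- arm.gripper_to(opening, grip_force=None): finger opening in mm; grip_force is the grip in N (None keeps the last); returns when the fingers have stopped.
- arm.pause(seconds).
- arm.ik(position, orientation): joint angles nearest the present ones, or None.
- arm.state(): the state.
- arm.grab_frame(name): name is "side" or "top"; returns (picture, depth): 384x512x3 uint8, red, green, blue; 384x512 float32, mm along the optical axis (not along the pixel's ray), 0 where there is no reading.
- arm.camera_info(name): a dict with "K" (3x3 intrinsics, pixels), "dist" ([k1, k2, p1, p2, k3] as OpenCV has them; the pictures are not rectified), "R" (3x3) and "t" (3): a world point X has camera coordinates R X + t. Camera axes: x right, y down, z forward; pixel columns grow to the right and rows downward; lengths in mm; the calibration is good to about 2 mm. A picture is of the moment at which its call begins. camera_info takes no time and is no camera call.
A pose or a line that the arm cannot do raises arm.PlanningError and nothing moves.
- arm.hand_in(): hands the job in; it is judged then, once.
The state is a dict: "time": time; "q": joint angles; "qvel": joint speeds; "joint_efforts": joint torques, N m; "tcp_pos": TCP position; "orientation": TCP orientation; "ft_force": force on the tool from outside, world axes, zero at the start; "ft_torque": the same for the moment, N m; "finger_gap": finger opening in mm; "grasp_force": force on a finger pad.
Only numpy, scipy, OpenCV 4.12 (cv2) and the standard library are available. Lean on these libraries where they do the work, as an engineer would, in place of code of your own. Each camera call takes 0.05 s, during which the arm holds its last target. There are 200 camera calls.

## Task

The slicer's T-handle has come off and stands on the worktop. Put it back on the slicer's square spindle, pushed fully home on its seat, then slide the catch beside the spindle all the way in over the handle's foot so that it cannot come off. Leave the other things on the worktop where they are.

Things in the scene. Friction and masses are not known exactly. Their poses are not given: they have to be found in the camera images.
- t_handle: Loose T-handle (about 250 g) standing on its round foot: steel disc 72 mm wide, 8 thick; hub 42 wide up to z 42; then a black cross bar 100 long, 18 thick, z 42 to 66, gripped across its 18 mm. Square bore in the underside 22 x 22 mm, 34 deep, with a small lead-in. Origin: centre of the underside; z up, x along the bar, y across it; bore sides parallel to x and y.
- slicer: Fixed slicer, grey-painted; its face slopes 30 deg, towards own -x. x level to the back, y to its left, z up; origin on the worktop 62 mm under the spindle seat's centre. From the spindle the face reaches 60 mm down-slope, 58 up-slope, 65 right, 140 left (+y). Behind: housing 130 wide, to x 116, and a feed tube 66 wide, top 146 above the worktop.
- spindle_seat (a point): Centre of the flat round seat (68 mm wide) at the foot of the square spindle. z points out along the spindle, square to the sloping face (30 deg from vertical, leaning to the slicer's front); x, y parallel to the spindle's flats, turning with it. Spindle 20 x 20 mm, 30 long, the last 6 tapering to 14. Handle fully home: foot flat on this seat, any of the four ways round.
- spindle (a joint): Turn of the spindle about its axis, rad, -0.9 to 0.9, counter-clockwise positive seen from outside; at 0 its y is the slicer's y. It turns stiffly (about 0.25 N m) and stays where it is.
- catch_tab (a point): Centre of the top of the catch's black tab, left of the spindle. z out of the sloping face, 42 mm above the seat's plane; y away from the spindle (slicer's y); x up the slope. Tab 44 along x, 16 along y, 26 high, on a steel tongue 52 wide, 5 thick, underside 11 above the seat's plane, tip 50 from the tab's middle towards the spindle. Rails beside the tongue rise 1 mm above it.
- catch (a joint): Travel of the catch, m: 0 = fully out (tab 114 mm from the spindle axis), 0.038 = fully in at its stop, tongue over the handle's foot (tab 76 mm from the axis). Grows towards the spindle; friction about 1.5 N; stays where it is left. Fully in, the tongue clears the seated foot by 3 mm.
- order_bell: Bystander, loose. Counter bell, chrome dome on a black base, 84 mm across, 56 mm high; origin under its centre.
- oil_bowl: Bystander, loose. Small steel bowl of oil, 105 mm across, 36 mm high; origin under its centre.
- tape_1: Bystander, loose. Ring of tan tape lying flat, 96 mm across, 25 mm high; origin under its centre.
- chopsticks_1: Bystander, loose. Pair of dark wooden chopsticks lying together, 239 x 20 x 7 mm; origin under their middle, long way along own x.
- gimbap_slice_1: Bystander, loose. Slice of gimbap, 43 mm across, 17 mm high; origin under its centre.

How it is judged:
By the outcome, as a careful person would: the job done as asked, in the order asked, and still so for the second after the job is handed in, with the robot touching nothing.
It also fails if it takes over 54 s, if anything falls off the work surface, if the arm or the gripper's body presses on something with over 40 N, if the wrist force passes 120 N, or if a joint passes its speed limit or range.

## Working session

There is one attempt and no reset: what is moved stays moved. The work goes in short steps, each a Python script; the robot and the scene stay as the last script left them, time stands still between calls to the robot, and variables do not carry over. Pictures are saved under pics/ and viewed, at most 10 in all, crops included, and the job is handed in when it is done.

```bash
ls; mkdir -p pics; python3 - <<'E'
from plant import arm
import cv2,numpy as np
for n in("side","top"):
    p,d=arm.grab_frame(n); np.savez(f"{n}0.npz",p=p,d=d)
    cv2.imwrite(f"pics/{n}0.png",cv2.cvtColor(p,cv2.COLOR_RGB2BGR))
    c=arm.camera_info(n); print(n,{k:np.round(v,3).tolist() for k,v in c.items() if k in("K","dist","R","t")}, (-np.array(c["R"]).T@c["t"]).round(0))
print(arm.state())
E
```

```text
pics
side {'K': [[462.058, 0.0, 251.74], [0.0, 462.058, 195.173], [0.0, 0.0, 1.0]], 'dist': [-0.178, 0.0, 0.0, 0.0, 0.0], 'R': [[0.968, -0.25, -0.008], [-0.215, -0.815, -0.538], [0.128, 0.523, -0.843]], 't': [-489.864, 183.879, 1405.457]} [ 334. -708. 1279.]
top {'K': [[493.096, 0.0, 253.854], [0.0, 493.096, 189.018], [0.0, 0.0, 1.0]], 'dist': [-0.127, 0.0, 0.0, 0.0, 0.0], 'R': [[-0.015, -1.0, 0.004], [-0.992, 0.015, -0.121], [0.121, -0.006, -0.993]], 't': [33.144, 525.171, 1473.261]} [ 343.   34. 1526.]
{'time': 0.1, 'q': array([-7.92217087e+01,  5.25936494e+00,  7.05737093e+01,  9.22349962e-04,
        1.04266332e+02, -3.24882689e+00]), 'qvel': array([ 0.04901222, -0.06561328, -0.15402992, -0.00748354, -0.02854093,
       -0.00345542]), 'joint_efforts': array([ 3.13058976e-03, -4.47860599e+01, -4.07568061e+01,  7.01267878e-02,
        2.84617319e-02, -1.10939625e-04]), 'tcp_pos': array([ 145.43880403, -582.16618101,  403.62623682]), 'orientation': array([[ 9.70180175e-01,  2.42384679e-01, -3.09127509e-04],
       [ 2.42384849e-01, -9.70178679e-01,  1.70727246e-03],
       [ 1.13907769e-04, -1.73128972e-03, -9.99998495e-01]]), 'ft_force': array([-0.25273274,  0.74730745, -0.26914937]), 'ft_torque': array([ 0.03657831, -0.00902642, -0.01538164]), 'grasp_force': 0.0, 'finger_gap': 87.75687524184015}
```

View pics/side0.png

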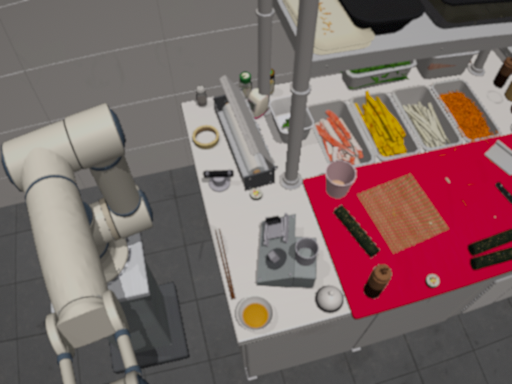

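View pics/top0.png

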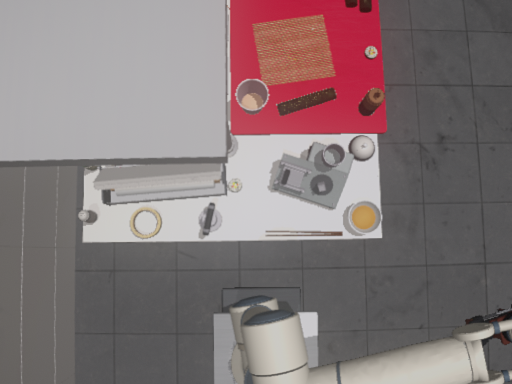

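The side view shows the T-handle at about (218,178) and the slicer at (290,250), with the catch tab at (273,228) and the spindle at (276,258). In the top view the handle is at (209,219), the tab at (290,177), the spindle at (321,185) and the tube at (333,155). Next I'll enlarge both.

```bash
python3 - <<'E'
import cv2,numpy as np
t=np.load("top0.npz")["p"][...,::-1];s=np.load("side0.npz")["p"][...,::-1]
a=cv2.resize(t[135:215,265:365],None,fx=7,fy=7,interpolation=cv2.INTER_CUBIC)[:560]
b=cv2.resize(s[205:295,245:335],None,fx=6.2,fy=6.2,interpolation=cv2.INTER_CUBIC)
cv2.imwrite("pics/tc.png",a);cv2.imwrite("pics/sc.png",b)
c=cv2.resize(t[195:245,185:235],None,fx=7,fy=7,interpolation=cv2.INTER_CUBIC)
d=cv2.resize(s[155:205,193:243],None,fx=7,fy=7,interpolation=cv2.INTER_CUBIC)
cv2.imwrite("pics/hc.png",np.hstack([c,d]))
E
```

```text
(no output)
```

View pics/tc.png

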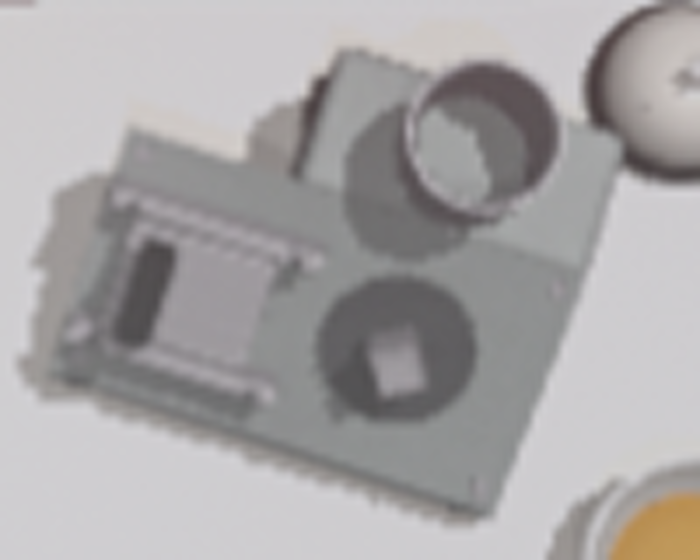

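View pics/sc.png

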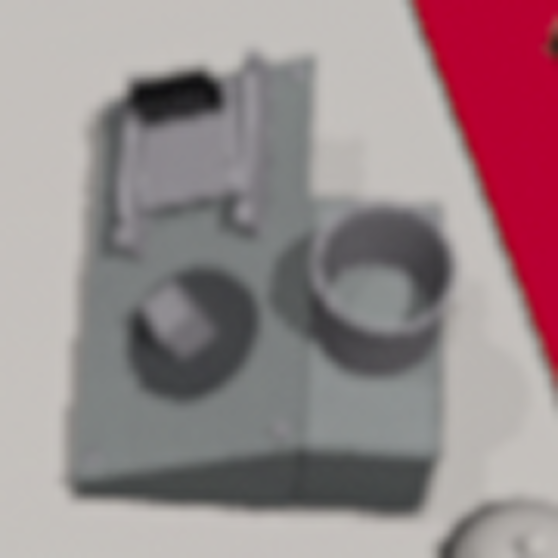

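View pics/hc.png

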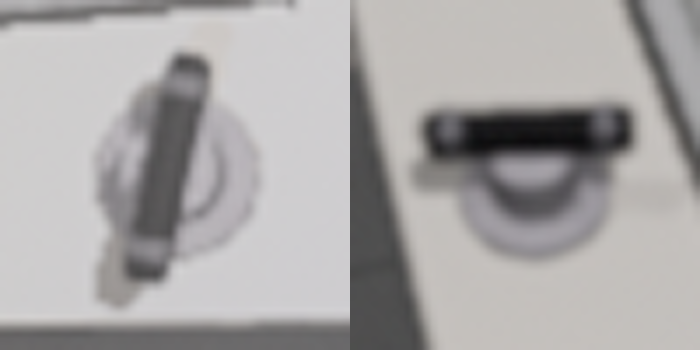

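Both crops show the same things. The slicer is yawed about -17°. The seat is the dark disc, centred near crop (397,350) in top. The spindle's bright top is turned about 35–40° counter-clockwise. The catch is out, with its tab at crop (143,292). The handle bar runs roughly along world x. Next I'll measure these.

```bash
cat > h.py <<'E'
import numpy as np,cv2
from plant import arm
C={n:{k:(np.array(v,float) if k in("K","dist","R","t") else v) for k,v in arm.camera_info(n).items()} for n in("side","top")}
def rays(n,px):
    c=C[n]; u=cv2.undistortPoints(np.array(px,float).reshape(-1,1,2),c["K"],c["dist"]).reshape(-1,2)
    return -c["R"].T@c["t"], np.c_[u,np.ones(len(u))]@c["R"]      # origin, dirs with camera depth 1
def onplane(n,px,p0,nrm):
    o,d=rays(n,px); return o+d*(((np.array(p0)-o)@nrm)/(d@nrm))[:,None]
def cloud(n,dep):
    v,u=np.mgrid[:dep.shape[0],:dep.shape[1]]
    o,d=rays(n,np.c_[u.ravel(),v.ravel()]); return (o+d*dep.reshape(-1,1)).reshape(*dep.shape,3)
def proj(n,X):
    c=C[n]; return cv2.projectPoints(np.array(X,float).reshape(-1,1,3),cv2.Rodrigues(c["R"])[0],c["t"],c["K"],c["dist"])[0].reshape(-1,2)
Z=np.array([0,0,1.])
E
python3 - <<'E'
from h import *
D={n:np.load(n+"0.npz") for n in C}
W={n:cloud(n,D[n]["d"].astype(float)) for n in C}
T=W["top"]; S=W["side"]
print("table z", T[232,260:300:8,2].round(1), S[190:200,275,2].round(1))
# face plane fit, right/front part (top crop px)
def fit(n,poly):
    m=np.zeros((384,512),np.uint8); cv2.fillPoly(m,[np.array(poly,np.int32)],1)
    P=W[n][(m>0)&(D[n]["d"]>0)]; c=P.mean(0)
    for _ in range(4):
        q=P-c; _,s,v=np.linalg.svd(q,full_matrices=False); r=q@v[2]; P=P[abs(r)<max(1,2*r.std())]; c=P.mean(0)
    n_=v[2]*np.sign(v[2][2]); print(n,"plane",n_.round(3),"tilt",np.degrees(np.arccos(n_[2])).round(1),"yaw",np.degrees(np.arctan2(-n_[1],-n_[0])).round(1),"std",r.std().round(2),len(P), "c",c.round(1)); return c,n_
to=lambda pts,x0,y0,f:[(x0+a/f,y0+b/f) for a,b in pts]
fit("top",to([(100,380),(290,430),(480,500),(560,290),(490,270),(500,350),(440,430),(320,420),(240,415)],265,135,7))
fit("side",to([(95,380),(80,470),(290,440),(300,340),(250,380),(180,410)],245,205,6.2))
# edges: silhouettes of slicer
for n,(y,x) in (("top",(slice(180,195),slice(305,335))),):
    np.set_printoptions(linewidth=200); print(D[n]["p"][175:200,308:336].mean(2).astype(int))
p=D["side"]["p"][244:272,260:292].mean(2).astype(int); print(p)
# height of neighbours near handle and overhead shelf
print("shelf z",np.percentile(T[20:140,20:220,2],[5,50,95]).round(0),"edge",T[155,[100,200],:].round(0).tolist())
print("tray",T[165:205:6,170:226:10,2].round(0))
print("pole",T[140:152:3,228:236:2].round(0)[:,:, :].reshape(-1,3)[:6].tolist())
E
```

```text
table z [ 1.  -3.7  4.2  6.9 -0.8] [  -1.8   -5.5   -2.5   -3.     2.4   -4.4   -2.7   -5.  1279.2    4. ]
top plane [-0.492  0.152  0.857] tilt 31.0 yaw -17.2 std 2.33 361 c [ 510.9 -195.9   49.3]
side plane [-0.463  0.181  0.868] tilt 29.8 yaw -21.4 std 1.86 346 c [ 518.1 -218.1   58.1]
[[141 142 142 143 144 144 143 134 126 108  97  97  97  98  98  95  98 102 113 126 134 140 143 141 142 143 144 143]
 [142 142 142 143 143 136 130 115 102  95  94  95  95  95  94  94  94  94  97 102 112 128 140 142 142 143 143 143]
 [143 142 143 143 135 117 104  97  95  94  95  95  94  94  94  94  94  94  94  93  96 107 127 141 143 143 143 143]
 [143 142 143 142 121  99  95  95  95  94  95  95  94  95  95  95  96  96  95  95  96  96 106 132 143 143 143 144]
 [143 142 142 130 105  95  95  95  95  96  95  96  96  95  95  96  96  97  96  96  95  95  97 119 139 143 143 144]
 [144 143 141 114  95  95  96  96  96  95  96  96  96  96  96  96  96  96  97  97  96  95  96 106 126 141 142 143]
 [144 143 130 106  96  96  97  97  96  97  97  97  97 101 102 108  98  97  96  96  96  96  95  96 112 139 142 142]
 [144
[... 5480 characters left out ...]
8 128 128 128 128 128 127 128 126 125 122 118 114 112 114 117 121 125 126 126 126 126 126 127 126 126 127 126 126 126 127]
 [128 128 128 128 129 128 127 127 128 128 127 127 126 125 125 125 125 126 126 127 125 127 125 126 126 127 127 126 126 127 127 126]]
shelf z [967. 969. 971.] edge [[453.0, 209.0, 970.0], [451.0, 92.0, 969.0]]
tray [[108. 112. 125. 128. 131.   2.]
 [152. 156. 166. 171. 177.   1.]
 [176. 178. 177. 173. 176. 174.]
 [171.  66.  65.  64.  62.   6.]
 [ 61.  54.  48.  40.  13.   6.]
 [  0.   7.   8.   2.  62.  36.]
 [  1.  -2.  -6.  -5.   5.   6.]]
pole [[653.0, 98.0, 149.0], [664.0, 94.0, 99.0], [686.0, 92.0, 4.0], [684.0, 85.0, 10.0], [653.0, 99.0, 109.0], [659.0, 95.0, 82.0]]
```

```bash
cat > m.py <<'E'
from h import *
from scipy.optimize import least_squares
D={n:np.load(n+"0.npz")["p"] for n in C}
def cont(n,box,f,thr,lo=True,F=8):
    x0,y0,x1,y1=box; g=cv2.resize(f(D[n][y0:y1,x0:x1].astype(np.float32)),None,fx=F,fy=F,interpolation=cv2.INTER_CUBIC)
    m=((g<thr) if lo else (g>thr)).astype(np.uint8)
    c=max(cv2.findContours(m,cv2.RETR_EXTERNAL,cv2.CHAIN_APPROX_NONE)[0],key=cv2.contourArea)[:,0]
    return (c+.5)/F-.5+[x0,y0]
gray=lambda p:p.mean(2)
def frame(yaw):
    xs=np.array([np.cos(yaw),np.sin(yaw),0]);ys=np.array([-np.sin(yaw),np.cos(yaw),0])
    n=-.5*xs+np.sqrt(.75)*Z; return np.cross(ys,n),ys,n     # up-slope, left, normal
def circ(P,r):
    s=least_squares(lambda c:np.hypot(*(P-c).T)-r,P.mean(0),loss="soft_l1",f_scale=1.); return s.x,np.abs(s.fun).mean()
if __name__=="__main__":
    for n,box,thr in (("top",(303,168,340,200),119),("side",(258,244,293,274),97)):
        c=cont(n,box,gray,thr)
        seat=np.array([510,-190,62.])
        for yaw in np.radians([-17,-20]):
            for _ in range(4):
                u,y,nn=frame(yaw); P=onplane(n,c,seat,nn)-seat
                q,e=circ(np.c_[P@u,P@y],34); s=seat+u*q[0]+y*q[1]; seat=s+Z*0+ nn*(62-s[2])/nn[2]*0; 
                # keep plane through z=62 at centre
                o=C[n]; org=-o["R"].T@o["t"]; d=s-org; seat=org+d*(62-org[2])/d[2]
            print(n,"yaw",np.degrees(yaw).round(),"seat",seat.round(1),"res",e.round(2))
    u,y,nn=frame(np.radians(-18)); seat=np.array([510,-190,62.])
    for n,box,thr in (("top",(278,164,292,190),70),("side",(262,212,284,228),60)):
        c=cont(n,box,gray,thr); P=onplane(n,c,seat+42*nn,nn); Q=np.c_[P@u,P@y].astype(np.float32); r=cv2.minAreaRect(Q)
        ctr=u*r[0][0]+y*r[0][1]+nn*((seat@nn)+42); print(n,"tab",ctr.round(1),"size",np.round(r[1],1),r[2])
    # front edge
    f=lambda p:p[...,1]-p[...,0]
    edges={"topL":("top",[(317.5,185),(317.7,186),(318,187),(318.2,188),(318.4,189),(318.7,190)]),"topR":("top",[(324.6,185),(324.8,186),(325.1,187),(325.5,188),(325.6,189)]),
     "sideL":("side",[(267.5,255),(268.3,256),(268.9,257),(269.45,258),(270.1,259)]),"sideR":("side",[(273.4,251),(274.2,252),(274.95,253),(275.6,254),(276.2,255),(276.9,256),(277.8,257)])}
    for k,(n,px) in edges.items():
        P=onplane(n,px,seat+28*nn,nn); Q=np.c_[P@u,P@y]; v=np.linalg.svd(Q-Q.mean(0))[2][0]
        print(k,"angle mod 90:",(np.degrees(np.arctan2(v[1],v[0]))%90).round(1))
    # handle
    for n,bb,bt,fb in (("top",(198,198,224,240),100,(195,200,226,236)),("side",(196,160,242,186),62,(206,168,236,198))):
        c=cont(n,bb,gray,bt); P=onplane(n,c,Z*66,Z)[:,:2]; r=cv2.minAreaRect(P.astype(np.float32)); b=cv2.boxPoints(r)
        e=b[1]-b[0] if np.hypot(*(b[1]-b[0]))>np.hypot(*(b[2]-b[1])) else b[2]-b[1]
        print(n,"bar",np.round(r[0],1),np.round(r[1],1),"yaw",(np.degrees(np.arctan2(e[1],e[0]))%180).round(1))
    print("handle px rows"); np.set_printoptions(linewidth=220)
    print(gray(D["top"])[198:240:1,196:226].astype(int))
E
python3 m.py
```

```text
top yaw -17.0 seat [ 532.4 -176.8   62. ] res 0.7
top yaw -20.0 seat [ 532.4 -176.7   62. ] res 0.75
side yaw -17.0 seat [ 531. -179.   62.] res 5.7
side yaw -20.0 seat [ 531.1 -179.1   62. ] res 5.61Traceback (most recent call last):
  File "m.py", line 28, in <module>
    c=cont(n,box,gray,thr); P=onplane(n,c,seat+42*nn,nn); Q=np.c_[P@u,P@y].astype(np.float32); r=cv2.minAreaRect(Q)
  File "m.py", line 7, in cont
    c=max(cv2.findContours(m,cv2.RETR_EXTERNAL,cv2.CHAIN_APPROX_NONE)[0],key=cv2.contourArea)[:,0]
      ~~~^^^^^^^^^^^^^^^^^^^^^^^^^^^^^^^^^^^^^^^^^^^^^^^^^^^^^^^^^^^^^^^^^^^^^^^^^^^^^^^^^^^^
ValueError: max() iterable argument is empty
```

```bash
sed -i 's/(258,244,293,274),97/(258,244,287,274),97/; s/(278,164,292,190),70/(277,164,293,190),105/; s/(262,212,284,228),60/(262,212,284,228),75/; s/seat=np.array(\[510,-190,62.\])/seat=np.array([532,-178,62.])/' m.py; python3 m.py
```

```text
top yaw -17.0 seat [ 532.4 -176.8   62. ] res 0.7
top yaw -20.0 seat [ 532.4 -176.7   62. ] res 0.75
side yaw -17.0 seat [ 531.1 -179.    62. ] res 5.74
side yaw -20.0 seat [ 531.2 -179.1   62. ] res 5.64
top tab [552.1 -65.8 101.5] size [16.2 48.3] 89.48583221435547
side tab [549.8 -77.4 102.3] size [22.6 51.2] 87.09616088867188
topL angle mod 90: 30.2
topR angle mod 90: 32.2
sideL angle mod 90: 32.3
sideR angle mod 90: 34.0
top bar [435.4 161.4] [17.8 60.7] yaw 167.4
side bar [433.4 151.8] [23.2 90.9] yaw 166.3
handle px rows
[[180 183 196 ... 206 205 206]
 [206 205 206 ... 206 206 205]
 [205 205 205 ... 206 206 206]
 ...
 [205 204 186 ... 205 205 205]
 [205 205 198 ... 206 206 206]
 [205 206 206 ... 205 205 205]]
```

```bash
python3 - <<'E'
from m import *
g={n:cv2.GaussianBlur(gray(D[n].astype(np.float32)),(0,0),.8) for n in D}
seat=np.array([532,-178,62.]); u,y,nn=frame(np.radians(-18))
def edge(n,a,b,w=4,k=30):   # strongest gradient along normals of segment a-b
    a,b=np.array(a,float),np.array(b,float); t=(b-a)/np.hypot(*(b-a)); m=np.array([-t[1],t[0]]); s=np.arange(-w,w+.01,.1); out=[]
    for f in np.linspace(0,1,k):
        p=a+f*(b-a)+s[:,None]*m; v=cv2.remap(g[n],p[None,:,0].astype(np.float32),p[None,:,1].astype(np.float32),cv2.INTER_CUBIC)[0]
        out.append(p[np.argmax(abs(np.gradient(v)))])
    return np.array(out)
def line(n,a,b,p0,nrm,lab,exp):
    P=onplane(n,edge(n,a,b),p0,nrm); v=cv2.fitLine(P.astype(np.float32),cv2.DIST_HUBER,0,.01,.01).ravel()
    q=v[3:]-seat; print(lab,n,"yaw",np.degrees(np.arctan2(v[1],v[0])).round(1),"u,y",(q@u).round(1),(q@y).round(1),exp)
T=lambda x,yy:(265+x/7,135+yy/7); S=lambda x,yy:(245+x/6.2,205+yy/6.2)
line("top",T(110,398),T(470,510),seat,nn,"front","u=-60; yaw 90-")
line("top",T(500,500),T(570,290),seat,nn,"right","y=-65; yaw 0")
line("top",T(345,90),T(310,170),seat,nn,"-","-")
line("side",S(92,140),S(72,460),seat,nn,"front","u=-60")
line("side",S(95,478),S(290,455),seat,nn,"right","y=-65")
# handle
for n,bb,bts in (("top",(198,196,224,240),(130,150,165)),("side",(196,160,242,186),(85,110,125))):
  for bt in bts:
    c=cont(n,bb,gray,bt); P=onplane(n,c,Z*66,Z)[:,:2]; r=cv2.minAreaRect(P.astype(np.float32)); b=cv2.boxPoints(r)
    e=b[1]-b[0] if np.hypot(*(b[1]-b[0]))>np.hypot(*(b[2]-b[1])) else b[2]-b[1]
    print(n,bt,"bar",np.round(r[0],1),np.round(r[1],1),"yaw",(np.degrees(np.arctan2(e[1],e[0]))%180).round(1))
# foot circle: outer gradient on radial rays about guess
for n in C:
    ang=np.linspace(0,2*np.pi,73)[:-1]; rr=np.arange(30,43,.3); out=[]
    c0=np.array([435,161.])
    for a in ang:
        W=np.c_[c0[0]+rr*np.cos(a),c0[1]+rr*np.sin(a),0*rr+8]; p=proj(n,W).astype(np.float32)
        v=cv2.remap(g[n],p[None,:,0],p[None,:,1],cv2.INTER_CUBIC)[0]; d=np.gradient(v); i=np.argmax(d)
        if d[i]>1: out.append(c0+rr[i]*np.array([np.cos(a),np.sin(a)]))
    q,e=circ(np.array(out),36); print(n,"foot",q.round(1),e.round(2),len(out))
E
```

```text
front top yaw 71.4 u,y -66.9 28.4 u=-60; yaw 90-
right top yaw -19.4 u,y -9.2 -63.7 y=-65; yaw 0
- top yaw -16.9 u,y 84.6 62.6 -
front side yaw 70.5 u,y -64.4 8.5 u=-60
right side yaw -9.0 u,y 8.9 -70.0 y=-65
top 130 bar [434.8 163. ] [24.  98.8] yaw 169.0
top 150 bar [433.  161.8] [ 48.2 102.8] yaw 155.6
top 165 bar [429.5 163.5] [ 51.3 111.7] yaw 154.9
side 85 bar [433. 151.] [29.  93.9] yaw 165.1
side 110 bar [429.5 137. ] [59.4 96.3] yaw 166.2
side 125 bar [429.6 137.3] [60.4 97.3] yaw 166.8
side foot [435.1 157.8] 3.79 58
top foot [435.7 161.1] 1.73 72
```

```bash
cat > g.py <<'E'
from m import *
YAW=np.radians(-19.0); TH=np.radians(33.2); SEAT=np.array([531.8,-178,62.])
u,y,nn=frame(YAW)
sx=np.cos(TH)*u+np.sin(TH)*y; sy=np.cross(nn,sx)
H=np.array([434.9,160,0.]); HY=np.radians(167.5)
def R(z,x): z=z/np.linalg.norm(z); return np.c_[x,np.cross(z,x),z]
def tcp(p,Rm): return np.array(p)-163*Rm[:,2]     # grasp point -> TCP
E
python3 - <<'E'
from g import *
for n in C: print(n,"pred seat, spindle top px",proj(n,[SEAT,SEAT+30*nn]).round(1).tolist())
d=np.load("top0.npz")["d"].astype(float); T=cloud("top",d)
for r in range(177,200,3): print(r,T[r,200:226:8].round(0).tolist())
b=np.array([np.cos(HY),np.sin(HY),0])
for s in(1,-1):
    Rp=R(-Z,s*b)
    for h in (163+50,63): print("pick",s,h,None if (q:=arm.ik(tcp(H+Z*h,Rp),Rp)) is None else q.round(0))
for k in range(4):
    ax=[sx,sy,-sx,-sy][k]; Rp=R(-nn,ax)
    for h in (63+90,63): print("place",k,h,None if (q:=arm.ik(tcp(SEAT+nn*h,Rp),Rp)) is None else q.round(0))
for k in range(4):
    ax=[u,y,-u,-y][k]; Rp=R(-nn,ax)
    for yy,h in ((150,41),(150,110),(80,41)): print("push",k,h,None if (q:=arm.ik(tcp(SEAT+nn*h+y*yy,Rp),Rp)) is None else q.round(0))
E
```

```text
side pred seat, spindle top px [[275.7, 258.0], [270.7, 253.8]]
top pred seat, spindle top px [[321.5, 184.8], [321.3, 188.4]]
177 [[544.0, 175.0, 173.0], [544.0, 153.0, 171.0], [543.0, 130.0, 175.0], [557.0, 114.0, 79.0]]
180 [[536.0, 175.0, 170.0], [536.0, 153.0, 168.0], [535.0, 131.0, 172.0], [548.0, 114.0, 80.0]]
183 [[542.0, 186.0, 64.0], [542.0, 163.0, 61.0], [545.0, 141.0, 35.0], [539.0, 114.0, 78.0]]
186 [[535.0, 188.0, 50.0], [534.0, 163.0, 56.0], [540.0, 143.0, 3.0], [530.0, 114.0, 81.0]]
189 [[527.0, 189.0, 40.0], [532.0, 168.0, -1.0], [531.0, 143.0, 5.0], [521.0, 114.0, 80.0]]
192 [[522.0, 193.0, 7.0], [521.0, 167.0, 10.0], [521.0, 143.0, 8.0], [512.0, 114.0, 78.0]]
195 [[513.0, 193.0, 2.0], [507.0, 163.0, 55.0], [509.0, 141.0, 36.0], [509.0, 117.0, 29.0]]
198 [[504.0, 194.0, -6.0], [503.0, 168.0, 7.0], [503.0, 143.0, 0.0], [503.0, 118.0, -1.0]]
pick 1 213 [ 16. -16.  93.  -0. 103. -62.]
pick 1 63 [ 16. -14. 107.  -0.  87. -62.]
pick -1 213 [ 16. -16.  93.  -0. 103. 118.]
pick -1 63 [ 16. -14. 107.  -0.  87. 118.]
place 0 153 [-24. -42. 117.   3.  75.  52.]
place 0 63 [-24. -32. 120.   3.  63.  52.]
place 1 153 [-24. -42. 117.   3.  75. -38.]
place 1 63 [-24. -32. 120.   3.  63. -38.]
place 2 153 [ -24.  -42.  117.    3.   75. -128.]
place 2 63 [ -24.  -32.  120.    3.   63. -128.]
place 3 153 [-24. -42. 117.   3.  75. 142.]
place 3 63 [-24. -32. 120.   3.  63. 142.]
push 0 41 [ -1. -24. 116. -10.  60. 111.]
push 0 110 [  0. -31. 115. -10.  68. 111.]
push 0 41 [-11. -28. 119.  -4.  60.  99.]
push 1 41 [ -1. -24. 116. -10.  60.  21.]
push 1 110 [  0. -31. 115. -10.  68.  21.]
push 1 41 [-11. -28. 119.  -4.  60.   9.]
push 2 41 [ -1. -24. 116. -10.  60. -69.]
push 2 110 [  0. -31. 115. -10.  68. -69.]
push 2 41 [-11. -28. 119.  -4.  60. -81.]
push 3 41 None
push 3 110 None
push 3 41 None
```

```bash
cat > pick.py <<'E'
from g import *
b=np.array([np.cos(HY),np.sin(HY),0]); Rp=R(-Z,b)
arm.gripper_to(60,40)
arm.move_to(tcp(H+Z*240,Rp),Rp)
print("guard",arm.move_straight(tcp(H+Z*64.5,Rp),speed=120,guard=12))
s=arm.state(); print(s["tcp_pos"].round(1),s["ft_force"].round(1))
arm.gripper_to(0,40); s=arm.state(); print("gap",s["finger_gap"],s["grasp_force"],s["tcp_pos"].round(1))
arm.move_straight(tcp(H+Z*270,Rp),speed=150)
s=arm.state(); print("gap",s["finger_gap"],s["grasp_force"],s["ft_force"].round(1),s["time"])
Rp=R(-nn,sy)
arm.move_to(tcp(SEAT+nn*(64.5+75),Rp),Rp)
arm.pause(.3);s=arm.state(); print("gap",s["finger_gap"],s["ft_force"].round(1),s["time"], s["tcp_pos"]-tcp(SEAT+nn*(64.5+75),Rp))
o=[]
for n in C:
    p,d=arm.grab_frame(n); np.savez(f"{n}1.npz",p=p,d=d)
    x,yy=proj(n,[SEAT+40*nn])[0].astype(int); o.append(cv2.resize(p[yy-32:yy+28,x-30:x+30,::-1],None,fx=6,fy=6,interpolation=cv2.INTER_CUBIC))
cv2.imwrite("pics/pre.png",np.hstack(o))
E
python3 pick.py
```

```text
guard False
[435.2 160.1 228.4] [-0.3  0.6  0.2]
gap 17.787252142002483 40.000049471855164 [434.9 160.1 227.6]
gap 17.698691925443736 39.99947011470795 [ 0.3  0.9 -3. ] 7.3917
gap 17.982715936853513 [-0.3 -0.  -2.7] 8.9333 [0.34691362 0.477489   0.22202695]
```

View pics/pre.png

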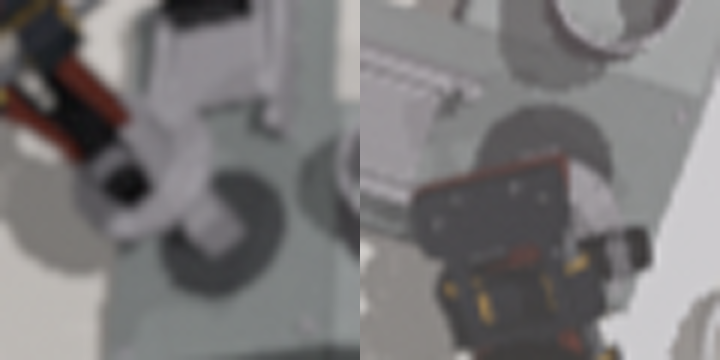

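The handle is held, with a 17.8 mm grip and the right weight. Its foot is at about (150,175) in the left picture, hovering over the spindle at (215,230) along the slanted axis. Now I'll insert it with a guard.

```bash
python3 - <<'E'
from g import *
Rp=R(-nn,sy)
p=lambda h:tcp(SEAT+nn*h,Rp)
def rep(l,g):
    s=arm.state(); d=s["tcp_pos"]-p(0); print(l,g,"h",(d@nn).round(2),"u,y",(d@u).round(2),(d@y).round(2),"F n,u,y",(s["ft_force"]@np.c_[nn,u,y]).round(1),"T",s["ft_torque"].round(2),s["time"],s["finger_gap"].round(2))
rep("start",0)
g=arm.move_straight(p(64.5+15),speed=40,guard=12); rep("a",g)
if not g:
    g=arm.move_straight(p(62),speed=25,guard=25); rep("b",g)
E
```

```text
Traceback (most recent call last):
AttributeError: 'float' object has no attribute 'round'
```

```bash
cat > ins.py <<'E'
from g import *
Rp=R(-nn,sy)
p=lambda h:tcp(SEAT+nn*h,Rp)
def rep(l,g):
    s=arm.state(); d=s["tcp_pos"]-p(0); print(l,g,"h",(d@nn).round(2),"u,y",(d@u).round(2),(d@y).round(2),"F n,u,y",(s["ft_force"]@np.c_[nn,u,y]).round(1),"T",s["ft_torque"].round(2),s["time"],round(float(s["finger_gap"]),2))
E
python3 - <<'E'
from ins import *
rep("start",0)
g=arm.move_straight(p(64.5+15),speed=40,guard=12); rep("a",g)
if not g:
    g=arm.move_straight(p(62),speed=25,guard=25); rep("b",g)
E
```

```text
start 0 h 139.53 u,y 0.15 0.34 F n,u,y [-2.3 -1.2  0. ] T [0.1  0.35 0.05] 9.0333 17.79
a False h 79.09 u,y -0.32 0.88 F n,u,y [-0.6 -1.9  5.3] T [1.06 0.34 0.56] 10.6833 17.75
b True h 64.92 u,y -0.26 1.18 F n,u,y [ 7.2 -1.5 -0.6] T [ 0.07  0.45 -0.03] 11.2833 17.83
```

```bash
python3 - <<'E'
from ins import *
g=arm.move_straight(p(62),speed=15,guard=30); rep("press",g)
arm.gripper_to(34); rep("open",0)
arm.move_straight(p(64.5+100),speed=150)
arm.gripper_to(0,20)
o=[]
Rq=R(-nn,-u); t=lambda yy,h:tcp(SEAT+nn*h+y*yy,Rq)
arm.move_to(t(152,120),Rq); print(arm.state()["time"])
for n in C:
    q,d=arm.grab_frame(n); np.savez(f"{n}2.npz",p=q,d=d)
    x,yy=proj(n,[SEAT+40*nn+40*y])[0].astype(int); o.append(cv2.resize(q[yy-35:yy+35,x-35:x+35,::-1],None,fx=5.5,fy=5.5,interpolation=cv2.INTER_CUBIC))
cv2.imwrite("pics/post.png",np.hstack(o))
E
```

```text
press True h 65.03 u,y 0.6 0.79 F n,u,y [ 7.8 -2.9  0.4] T [ 0.16  0.45 -0.05] 11.4917 17.99
open 0 h 63.5 u,y -0.86 0.82 F n,u,y [ 0.5 -0.6 -0.2] T [0.05 0.17 0.06] 11.975 34.13
14.15
```

View pics/post.png

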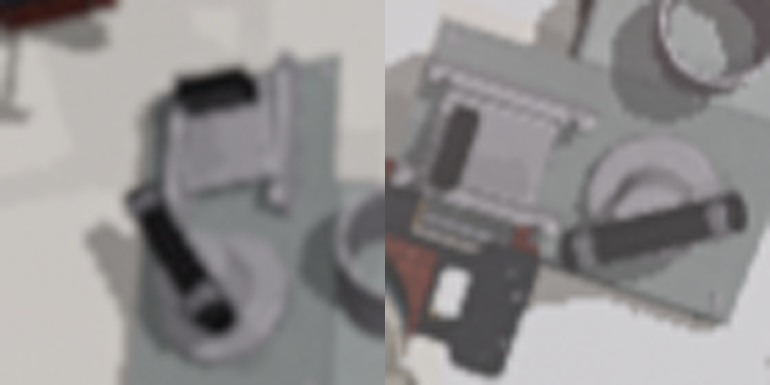

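The handle sits on the spindle, with its foot disc covering the seat at about (655,195) in the right picture and the catch still out. I'll press on the bar top to confirm it is home, then push the catch in.

```bash
python3 - <<'E'
from ins import *
Rq=R(-nn,-u); t=lambda yy,h:tcp(SEAT+nn*h+y*yy,Rq)
arm.move_straight(t(0,120),speed=200)
g=arm.move_straight(t(0,80),speed=30,guard=20); s=arm.state()
print("press",g,"tip height",((s["tcp_pos"]-t(0,0))@nn-19).round(2),s["time"])
arm.move_straight(t(0,125),speed=150)
arm.move_straight(t(150,120),speed=200)
g=arm.move_straight(t(150,43),speed=100,guard=10); s=arm.state(); print("down",g,((s["tcp_pos"]-t(0,0))@np.c_[nn,u,y]).round(1),s["time"])
if not g:
    g=arm.move_straight(t(90,43),speed=50,guard=14); s=arm.state(); print("push",g,((s["tcp_pos"]-t(0,0))@np.c_[nn,u,y]).round(1),(s["ft_force"]@np.c_[nn,u,y]).round(1),s["time"])
E
```

```text
press True tip height 66.6 16.225
down False [ 43.5   0.4 150. ] 18.4583
push True [43.  -0.2 95.8] [1.9 0.7 3.2] 19.4667
```

```bash
python3 - <<'E'
from ins import *
Rq=R(-nn,-u); t=lambda yy,h:tcp(SEAT+nn*h+y*yy,Rq)
g=arm.move_straight(t(85,43),speed=30,guard=25); s=arm.state(); print("push",g,((s["tcp_pos"]-t(0,0))@np.c_[nn,u,y]).round(1),(s["ft_force"]@np.c_[nn,u,y]).round(1),s["time"])
arm.move_straight(t(115,43),speed=100)
arm.move_straight(t(140,170),speed=200)
arm.goto_joints([50,-20,90,0,100,0])
o=[]
for n in C:
    q,d=arm.grab_frame(n); np.savez(f"{n}3.npz",p=q,d=d)
    x,yy=proj(n,[SEAT+40*nn+40*y])[0].astype(int); o.append(cv2.resize(q[yy-35:yy+35,x-35:x+35,::-1],None,fx=5.5,fy=5.5,interpolation=cv2.INTER_CUBIC))
    off=np.array([x-35,yy-35]); f=lambda X:((proj(n,[X])[0]-off)*5.5).round(0)+([385,0] if n=="top" else [0,0])
    print(n,"pred tab in",f(SEAT+42*nn+76*y),"out",f(SEAT+42*nn+114*y),"bar top ctr",f(SEAT+66*nn))
cv2.imwrite("pics/fin.png",np.hstack(o)); print(arm.state()["time"],arm.state()["tcp_pos"].round(0))
E
```

```text
push True [43.  -0.4 94.1] [1.3 0.8 3.4] 19.7417
side pred tab in [199. 134.] out [204.  72.] bar top ctr [168. 245.]
top pred tab in [514. 175.] out [446. 153.] bar top ctr [649. 236.]
22.7083 [270. 373. 442.]
```

View pics/fin.png

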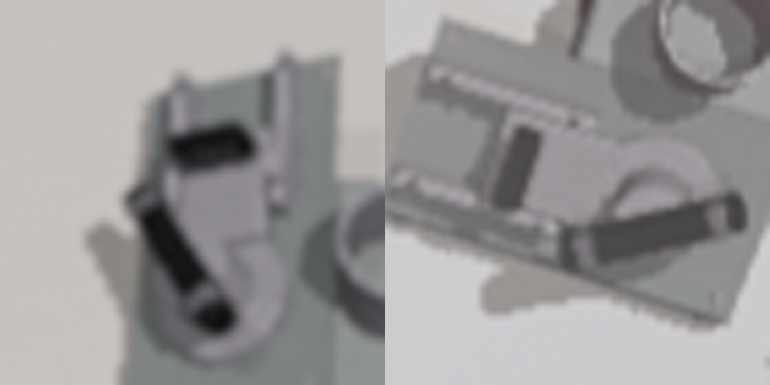

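```bash
python3 - <<'E'
import m; from ins import *
L={}
for k in (2,3):
    m.D={n:np.load(f"{n}{k}.npz")["p"] for n in C}
    for n,X,thr in (("top",0,105),("side",0,75)):
        cy=114 if k==2 else 76; x,yy=proj(n,[SEAT+40*nn+cy*y])[0].round().astype(int)
        w=(9,12) if n=="top" else (11,7)
        P=onplane(n,m.cont(n,(x-w[0],yy-w[1],x+w[0]+1,yy+w[1]+1),gray,thr),SEAT+42*nn,nn)-SEAT
        r=cv2.minAreaRect(np.c_[P@u,P@y].astype(np.float32)); print(k,n,np.round(r[0],1),np.round(r[1],1))
# one more, firmer push
Rq=R(-nn,-u); t=lambda yy,h:tcp(SEAT+nn*h+y*yy,Rq)
def st(l,g): s=arm.state(); print(l,g,((s["tcp_pos"]-t(0,0))@np.c_[nn,u,y]).round(1),(s["ft_force"]@np.c_[nn,u,y]).round(1),round(s["time"],1))
arm.move_to(t(140,170),Rq)
arm.move_straight(t(115,43),speed=150)
st("touch",arm.move_straight(t(80,43),speed=30,guard=4))
st("firm",arm.move_straight(t(80,43),speed=20,guard=30))
arm.move_straight(t(115,43),speed=100)
arm.move_straight(t(140,170),speed=200)
arm.goto_joints([50,-20,90,0,100,0])
m.D={}
for n in C:
    q,d=arm.grab_frame(n); m.D[n]=q; np.savez(f"{n}4.npz",p=q,d=d)
    x,yy=proj(n,[SEAT+40*nn+76*y])[0].round().astype(int); w=(9,12) if n=="top" else (11,7)
    P=onplane(n,m.cont(n,(x-w[0],yy-w[1],x+w[0]+1,yy+w[1]+1),gray,105 if n=="top" else 75),SEAT+42*nn,nn)-SEAT
    r=cv2.minAreaRect(np.c_[P@u,P@y].astype(np.float32)); print(4,n,np.round(r[0],1),np.round(r[1],1))
print(arm.state()["time"])
E
```

```text
2 top [  3.2 113.1] [51.2 17.8]
2 side [  5.5 101.1] [24.1 52.3]
3 top [ 4.  78.2] [50.1 17.9]
3 side [ 4.7 68.5] [24.8 54.7]
touch True [42.8 -0.2 96.3] [ 1.5 -0.1  2.7] 26.1
firm True [42.8 -0.5 93.9] [ 1.2 -0.4  3.2] 26.6
4 side [ 4.5 68.6] [24.7 55.3]
4 top [ 3.9 78.2] [50.  17.9]
29.5833
```

```bash
python3 -c "
from plant import arm
print(arm.hand_in())"
```

```text
the job is handed in; nothing more can be done
None
```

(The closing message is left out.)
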